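# Park the rolling mill's spare roll in its cradle

### The arm

A 6-joint arm with a two-finger parallel gripper is mounted at the origin on a cart in front of the work surface, level with it; the furniture and walls round the work are solid. World frame = base frame: x ahead of the robot, y to its left, z up, the work surface at z = 0. Lengths are in mm, angles in rad, forces in N, time in s.
With the tool pointing down it reaches from about 275 to 750 mm from the base axis. Payload 10.2 kg.
Tool frame: the origin (TCP) lies at the very end of the fingers, on their centre line; the grasp point (between the pads) lies 19 mm behind it; z points along the fingers, y is the direction in which the jaws open and shut (so a half turn about z gives the same grasp; the last joint's range is limited). The gripper opens to 85 mm and grips with 20 to 120 N. Pads are 22 mm wide; open, the fingers measure 114 mm over their backs; the gripper's body (76 mm by 85 mm) begins 54 mm behind the grasp point. The pads swing forward as they close: fully open they stand 13 mm farther back than shut.
Start: joints at [-1.529, 0.313, 1.498, -0, 1.331, -0.223], TCP at [137.388, -506.711, 231.294] pointing down, gripper open.
Joint ranges: [-2.94, 2.94], [-0.97, 2.17], [0.19, 2.56], [-1.23, 4.37], [0.02, 3.11], [-2.88, 2.88]. Speed limits (rad/s): [2.39, 2.39, 3.01, 3.14, 3.14, 3.14].

### API

Orientations are given as a 3x3 rotation matrix whose columns are the frame's x, y, z axes.
In Python, from station import observe, eyes, job gives the robot as it stands.
- The arm moves only by the tool apply_moves, never from a script. Its argument "targets" is a list that holds one entry, the list of rows, each a list of 7 numbers: the turn, a rotation vector about the tool's x, y, z in degrees, then the shift along the tool's x, y, z in m, then the closure, from 0 (fully open) to 1 (shut). In form: [[[wx, wy, wz, tx, ty, tz, fingers], ...]]. A call has 1 to 20 rows; each row shifts and turns the commanded pose from where the row before left it, along the tool's axes as they then stand; what a row does not reach is not made up. A row lasts 1/12 s, in which the tool goes at most 41.7 mm and 7.16 degrees, less where a joint would pass 70% of its speed; a pose out of reach is approached as far as the arm can. A call with a gripper value outside its range is refused whole. The fingers move at their own pace and stop on an object; the grip force is fixed at half the most. Time passes only in rows, so rows that do not move let the fingers close. It gives the time, the measured TCP pose, the force and the opening at its end, in the units of the state.
- observe(): the state, without advancing time (a new reading comes with each control period).
- eyes.capture(name): name is "side" or "top"; returns the picture (480x640x3 uint8, blue, green, red); there is no depth.
- eyes.camera_info(name): a dict with "fov_y" (degrees; the focal length in pixels is half the picture's height over the tangent of half this angle, whatever the lens; pixels are square), "cx", "cy" (the principal point, pixels), "eye" and "rotation" of the camera in the world. Camera axes: x right, y up, looking along -z (the intrinsics and any distortion apply to the point x, -y, -z); pixel columns grow to the right and rows downward; lengths in mm; the calibration is good to about 2 mm. A picture is of the moment at which its call begins. camera_info takes no time and is no camera call.
- job.job_done(): hands the job in, once; it reports no verdict.
The state is a dict: "t": time; "joint_positions": joint angles; "dq": joint speeds; "joint_torque": joint torques, N m; "tool_pos": TCP position; "orientation": TCP orientation; "force": force on the tool from outside, world axes, zero at the start; "wrist_torque": the same for the moment, N m; "gripper_width": finger opening in mm.
Only numpy, scipy, OpenCV 4.12 (cv2) and the standard library are available. Lean on these libraries where they do the work, as an engineer would, in place of code of your own. Each camera call takes 0.05 s, during which the arm holds its last target. There are 200 camera calls.

### The job

The spare roll of the rolling mill, freshly polished and oiled, lies at the low end of its sloped cradle. With the fingertips behind it, push it gently and steadily up the gutter, over the low crest and into the pocket at the top until it rests against the rubber stop, then swing the brass keeper bar round with a fingertip until it lies fully shut across the gutter behind the roll. Only push: do not pinch or lift anything, do not flick it or let it run away, and leave the other things on the bench where they are.

Things in the scene. Friction and masses are not known exactly. Their poses are not given: they have to be found in the camera images.
- roll_cradle: roll cradle, fixed: a wooden wedge 203 mm long with a cork-lined gutter on top. Origin on the bench under the gutter's centre line, z up, +x uphill along the gutter (away from the robot, turned up to 0.25 rad), +y to the left looking uphill. Coordinates named below are mm in this frame. The gutter is 58 wide between side rails 4 thick that stand 8 above its floor
- gutter_low (a point): middle of the gutter floor at its low end, x -85, z 20. From here the floor rises at 9 degrees to the crest. A low rubber stop, 8 high, crosses it at x -79 to -71 (top at z 30) and carries the roll at the start
- crest (a point): middle of the crest line, x 73, z 45: the floor's highest point. Beyond it the floor falls at 7 degrees as the end pocket, down to the upper stop
- stop_face (a point): middle of the upper rubber stop's face, which looks downhill: x 113, z 56; rubber up to z 71, its steel back plate up to z 80
- roll_center (a point): centre of the mill roll: loose polished steel cylinder, diameter 44, length 54, with a dark journal on each end (diameter 22, 9 long; 72 over all), about 0.6 kg, oiled (friction about 0.25 on all it touches). It lies across the gutter, axis along y, journals above the rails. Centre at the start x -58, z 47; over the crest x 73, z 67; seated against the stop x 91, z 65. Let go below the crest it rolls back down. Turns with it
- mill_roll: the same mill roll; origin at its centre, y along its axis
- keeper (a joint): brass keeper bar, turning about an upright pivot on the right-hand side: 0 = fully shut (hard stop), straight across the gutter behind the seated roll; grows as it swings away downhill; 1.57 = pointing downhill beside the gutter; 1.65 to 2.1 at the start, at most 2.4. Stays where it is left; takes about 1 N at the knob to move
- keeper_hinge (a point): the keeper's pivot at the bar's mid height: x 63, y -50, z 63. The bar is 5 thick, 10 tall (z 58 to 68). At joint value q it points along x, y = (-sin q, cos q). Its bearing stands at x 53 to 73, y -61 to -31, up to z 74; the rest that it shuts on at x 54 to 72, y 31 to 57, up to z 66
- keeper_knob (a point): middle of the brass knob near the free end of the keeper bar, 94 mm from the pivot, at z 75; the knob is 12 mm in diameter and stands on the bar from z 68 to z 86; the bar ends 6 mm beyond it
- brass_brush: brass scratch brush with a wooden handle, 189 mm long, 24 mm tall, lying beside the cradle on its left; origin under its middle; to be left alone
- wax_spool: small spool of green binding wire with wooden flanges, 44 mm across, 34 mm tall, standing; origin under its middle; to be left alone
- chasing_hammer: chasing hammer with a wooden handle, 196 mm long, 26 mm tall; origin under its middle; to be left alone
- ring_clamp: orange wooden ring clamp, 118 mm long, 26 mm tall; origin under its middle; to be left alone
- tweezers: steel tweezers, 142 mm long, 9 mm tall; origin under its middle; to be left alone
- polish_jar: white jar with a black screw lid, 54 mm across, 50 mm tall; origin under its middle; to be left alone

How it is judged:
By the outcome, as a careful person would: the job done as asked, in the order asked, and still so for the second after the job is handed in, with the robot touching nothing.
It also fails if it takes over 51 s, if anything falls off the work surface, if the arm or the gripper's body presses on something with over 40 N, if the wrist force passes 120 N, or if a joint passes its speed limit or range.

## Working session

There is one attempt and no reset: what is moved stays moved. The work goes in short steps, Python scripts to look and compute and a tool call to move; the robot and the scene stay as the last step left them, time stands still between calls to the robot, and variables do not carry over. Pictures are saved under pics/ and viewed, about 8 in all and at most 12, crops included, and the job is handed in when it is done.

Besides the shell and the picture viewer there is one more tool, called after "Emit:" as name([rows], argument=value, ...), one row to a line, values as JSON. apply_moves: Moves the arm, as the interface text tells. Its arguments: {"type":"object","properties":{"targets":{"type":"array"}},"required":["targets"]}

```bash
mkdir -p pics; ls; python3 - <<'E'
from station import observe, eyes, job
import cv2
for n in("side","top"):
    im=eyes.capture(n); cv2.imwrite(f"pics/{n}0.png",im); print(n,eyes.camera_info(n))
print(observe())
E
```

```text
pics
side {'fov_y': 57.42192169322341, 'cx': 319.85885365664996, 'cy': 241.7535642114702, 'eye': array([ 82.85343166, 645.70992007, 472.75249477]), 'rotation': array([[-0.85410464,  0.20334482, -0.47870257],
       [-0.51986232, -0.36167003,  0.77391082],
       [-0.01576162,  0.90986025,  0.41461536]])}
top {'fov_y': 56.821375315283525, 'cx': 322.31402094365524, 'cy': 237.9758373101744, 'eye': array([ 364.86150171,  -52.54187206, 1005.08040342]), 'rotation': array([[-0.03093104,  0.98303874, -0.18077085],
       [-0.99951044, -0.02956909,  0.01022475],
       [ 0.0047061 ,  0.18099862,  0.98347209]])}
{'t': 0.1, 'joint_positions': array([-1.52939622e+00,  3.13365556e-01,  1.49833163e+00,  2.12694183e-05,
        1.33095804e+00, -2.23392674e-01]), 'dq': array([ 0.00054166, -0.00308321, -0.00256246,  0.00028495,  0.00021553,
        0.00045007]), 'joint_torque': array([ 2.24795745e-03, -4.12905622e+01, -2.60144860e+01, -2.55712548e-04,
        3.07631213e-03,  1.37193723e-05]), 'tool_pos': array([ 137.38573662, -506.48981071,  230.8179701 ]), 'orientation': array([[ 9.65148082e-01,  2.61704375e-01, -2.33349287e-05],
       [ 2.61704251e-01, -9.65147531e-01,  1.06251206e-03],
       [ 2.55542405e-04, -1.03158832e-03, -9.99999435e-01]]), 'force': array([-0.1249984 , -0.309314  ,  0.10491658]), 'wrist_torque': array([-0.01845056, -0.00040451,  0.00973605]), 'gripper_width': 85.35047440907644}
```

View pics/side0.png

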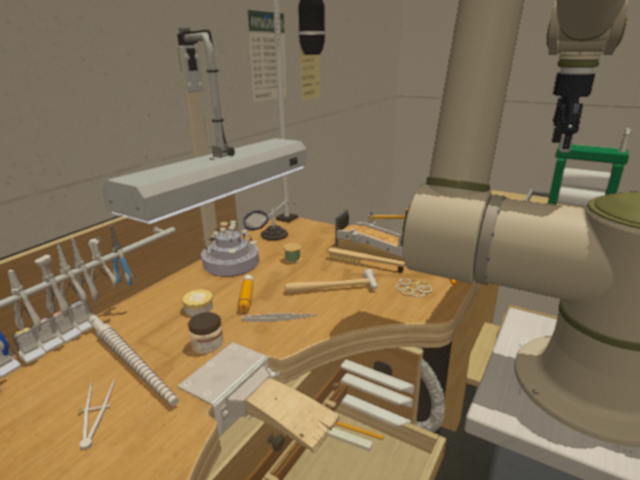

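View pics/top0.png

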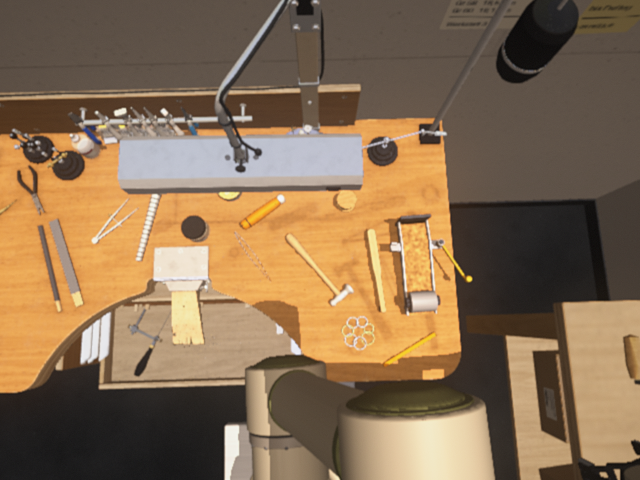

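The top view shows the cradle at about (416,265), the roll at (424,301) and the keeper knob at (468,279). In the side view the cradle is partly behind the arm. I'll zoom in on the cradle in both.

```bash
cat > h.py <<'E'
import numpy as np, cv2
from station import observe, eyes, job
def cam(n):
    c=eyes.camera_info(n); f=240/np.tan(np.radians(c['fov_y']/2)); return c,f
def ray(n,u,v):
    c,f=cam(n); d=c['rotation']@np.array([(u-c['cx'])/f,-(v-c['cy'])/f,-1.]); return c['eye'],d/np.linalg.norm(d)
def onz(n,u,v,z):
    e,d=ray(n,u,v); return e+d*(z-e[2])/d[2]
def proj(n,p):
    c,f=cam(n); q=c['rotation'].T@(np.asarray(p,float)-c['eye']); return np.array([c['cx']-f*q[0]/q[2],c['cy']+f*q[1]/q[2]])
def tri(p,q):
    e1,d1=ray('top',*p); e2,d2=ray('side',*q)
    s=np.linalg.lstsq(np.c_[d1,-d2],e2-e1,rcond=None)[0]; a=e1+s[0]*d1;b=e2+s[1]*d2
    return (a+b)/2,np.linalg.norm(a-b)
E
python3 - <<'E'
import cv2,numpy as np
a=cv2.imread('pics/top0.png')[205:325,385:480]; b=cv2.imread('pics/side0.png')[200:280,320:420]
A=cv2.resize(a,None,fx=5,fy=5,interpolation=cv2.INTER_CUBIC)
B=cv2.resize(b,None,fx=3,fy=3,interpolation=cv2.INTER_CUBIC)
o=np.zeros((600,780,3),np.uint8); o[:600,:475]=A; o[:240,480:780]=B; cv2.imwrite('pics/c0.png',o)
E
```

```text
(no output)
```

View pics/c0.png

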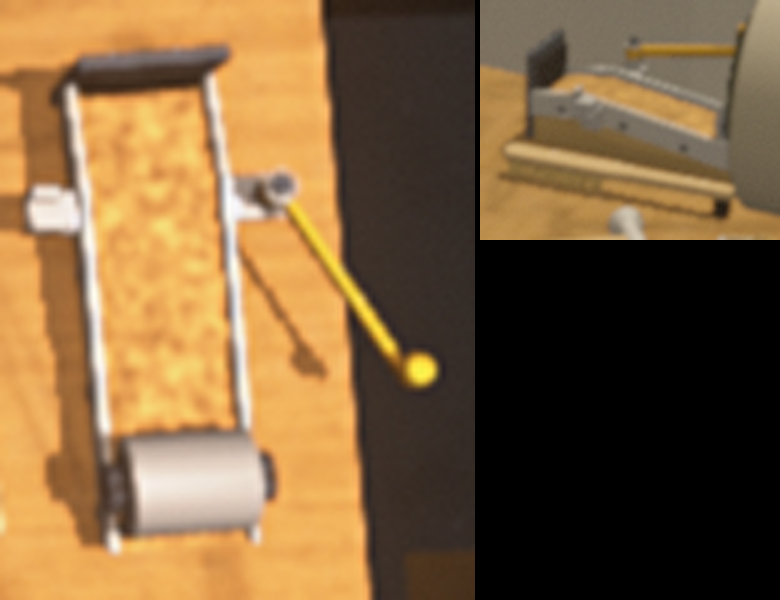

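```bash
cat > m.py <<'E'
from h import *
from scipy.optimize import least_squares
px=lambda u,v:np.array([385+(u+.5)/5-.5,205+(v+.5)/5-.5])
K=[((115,548),(-86,31,28)),((256,541),(-86,-31,28)),((282,186),(63,-50,75)),((52,208),(63,44,66)),((198,483),(-58,0,47)),((80,68),(117,31,80)),((228,50),(117,-31,80)),((72,90),(113,31,62)),((210,78),(113,-31,62))]
def w(s,p):
    c,n=np.cos(s[2]),np.sin(s[2]); return np.array([s[0]+c*p[0]-n*p[1],s[1]+n*p[0]+c*p[1],p[2]])
r=lambda s:np.concatenate([onz('top',*px(*a),b[2])[:2]-w(s,b)[:2] for a,b in K])
s=least_squares(r,[450,-250,0],loss='soft_l1',f_scale=3).x
print(s);print(r(s).reshape(-1,2).round(1))
kn=onz('top',*px(421,369),86);print('knob',kn,'hinge',w(s,(63,-50,75)))
c,n=np.cos(s[2]),np.sin(s[2]); d=(kn[:2]-w(s,(63,-50,0))[:2])@np.array([[c,-n],[n,c]]); print(d,np.hypot(*d),np.arctan2(-d[0],d[1]))
for p in [(63,-50,75),(63,44,66),(117,31,80)]: print(proj('side',w(s,p)))
print(tri(px(52,208),(320+105/3,200+103/3)))
E
python3 m.py
```

```text
[ 4.56293456e+02 -2.68625775e+02  6.22760291e-02]
[[ 2.1  0.3]
 [-0.7  0.7]
 [-2.4 -0.1]
 [-1.6  3.1]
 [-1.6 -4.1]
 [ 1.7 -0.5]
 [ 3.9 -2.6]
 [ 0.1  0.4]
 [-0.2  1.7]]
knob [ 439.41759923 -363.25843469   86.        ] hinge [ 522.28311801 -314.6079947    75.        ]
[-85.73268008 -43.39892947] 96.0914122773478 2.0394013446510715
[370.85924367 212.45994497]
[356.08696781 228.58272565]
[338.04574838 217.77639126]
(array([ 517.89345118, -220.07227047,   50.90599154]), np.float64(1.4032053841005516))
```

Emit:
apply_moves([
  [[0, 0, 0, 0.0187, -0.012, 0, 0.88], [0, 0, 0, 0.0187, -0.012, 0, 0.88], [0, 0, 0, 0.0187, -0.012, 0, 0.88], [0, 0, 0, 0.0187, -0.012, 0, 0.88], [0, 0, 0, 0.0187, -0.012, 0, 0.88], [0, 0, 0, 0.0187, -0.012, 0, 0.88], [0, 0, 0, 0.0187, -0.012, 0, 0.88], [0, 0, 0, 0.0187, -0.012, 0, 0.88], [0, 0, 0, 0.0187, -0.012, 0, 0.88], [0, 0, 0, 0.0187, -0.012, 0, 0.88], [0, 0, 0, 0.0187, -0.012, 0, 0.88], [0, 0, 0, 0.0187, -0.012, 0, 0.88], [0, 0, 0, 0.0187, -0.012, 0, 0.88], [0, 0, 0, 0.0187, -0.012, 0, 0.88], [0, 0, 5.8, 0, 0, 0.02, 0.88], [0, 0, 5.8, 0, 0, 0.02, 0.88], [0, 0, 0, 0, 0, 0.02, 0.88], [0, 0, 0, 0, 0, 0.02, 0.88], [0, 0, 0, 0, 0, 0, 0.88], [0, 0, 0, 0, 0, 0, 0.88]],
])

```text
t: 1.77
tool_pos: [345.9, -275.8, 151.2]
orientation: [[0.998, 0.062, -0.001], [0.062, -0.998, 0.001], [-0.001, -0.002, -1.0]]
force: [-0.1, 0.2, -0.1]
gripper_width: 10.1
```

```bash
cat >> h.py <<'E'
S=np.array([456.3,-268.6,0.0623])
def st():
    o=observe(); R=o['orientation']; p=o['tool_pos']; c,n=np.cos(S[2]),np.sin(S[2]); d=p[:2]-S[:2]
    print('t',round(o['t'],2),'P',p.round(1),'cradle',(c*d[0]+n*d[1]).round(1),(-n*d[0]+c*d[1]).round(1),'yaw-cr',round(np.degrees(np.arctan2(R[1,0],R[0,0])-S[2]),1),'zax',R[:,2].round(3),'F',o['force'].round(2),'w',round(o['gripper_width'],1),'q',o['joint_positions'].round(2))
E
python3 - <<'E'
from h import *
st()
im=eyes.capture('side'); im2=eyes.capture('top')
o=np.zeros((600,800,3),np.uint8); o[:360,:480]=im[180:300,320:480].repeat(3,0).repeat(3,1)
o[:,480:]=cv2.resize(im2[200:350,390:470],(320,600),interpolation=cv2.INTER_CUBIC); cv2.imwrite('pics/c1.png',o)
E
```

```text
t 1.77 P [ 345.9 -275.8  151.2] cradle -110.6 -0.3 yaw-cr 0.0 zax [-0.001  0.001 -1.   ] F [-0.09  0.16 -0.08] w 10.1 q [-0.94  0.22  1.85  0.    1.08  0.57]
```

View pics/c1.png

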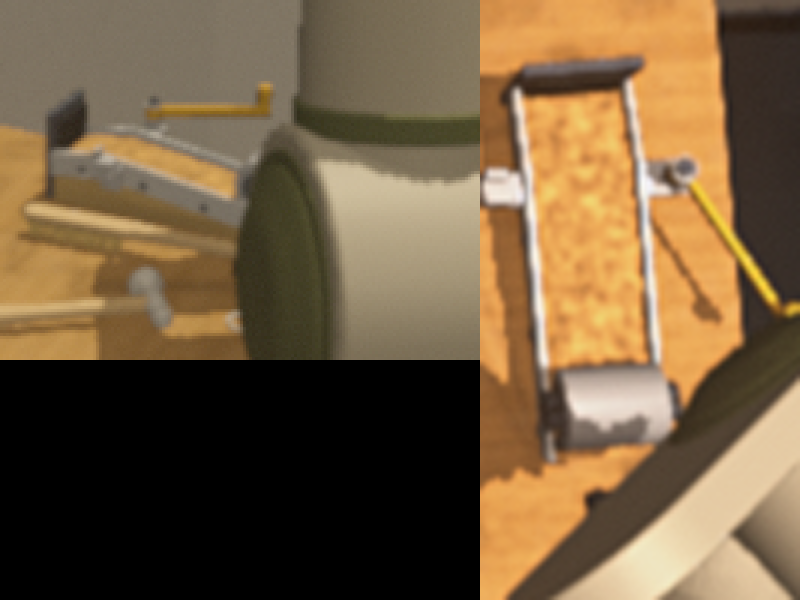

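Emit:
apply_moves([
  [[0, 0, 0, 0, 0, 0.014, 0.88], [0, 0, 0, 0, 0, 0.014, 0.88], [0, 0, 0, 0, 0, 0.014, 0.88], [0, 0, 0, 0, 0, 0.014, 0.88], [0, 0, 0, 0, 0, 0.014, 0.88], [0, 0, 0, 0, 0, 0.014, 0.88], [0, 0, 0, 0, 0, 0.014, 0.88], [0, 0, 0, 0, 0, 0.014, 0.88], [0, 0, 0, 0.0015, 0, 0, 0.88], [0, 0, 0, 0.0015, 0, 0, 0.88], [0, 0, 0, 0.0015, 0, 0, 0.88], [0, 0, 0, 0.0015, 0, 0, 0.88], [0, 0, 0, 0.0015, 0, 0, 0.88], [0, 0, 0, 0.0015, 0, 0, 0.88], [0, 0, 0, 0.0015, 0, 0, 0.88], [0, 0, 0, 0.001, 0, 0, 0.88], [0, 0, 0, 0, 0, 0, 0.88]],
])

```text
t: 3.28
tool_pos: [357.8, -275.3, 39.4]
orientation: [[0.998, 0.062, 0.0], [0.062, -0.998, -0.0], [0.0, 0.0, -1.0]]
force: [-0.1, -0.1, -0.2]
gripper_width: 10.1
```

```bash
python3 -c "
from h import *
st()
k,e=tri((385+421.5/5-.5,205+369.5/5-.5),(408.3,211.7)); print(k,e)"
```

```text
t 3.28 P [ 357.8 -275.3   39.4] cradle -98.8 -0.6 yaw-cr 0.0 zax [ 0. -0. -1.] F [-0.09 -0.12 -0.16] w 10.1 q [-0.92  0.42  1.93  0.    0.79  0.59]
[ 440.97866332 -366.84577121   74.65285061] 1.3730797020504946
```

Emit:
apply_moves([
  [[0, 0, 0, 0.001, 0, 0, 0.88], [0, 0, 0, 0.001, 0, 0, 0.88], [0, 0, 0, 0.001, 0, 0, 0.88], [0, 0, 0, 0.001, 0, 0, 0.88], [0, 0, 0, 0.001, 0, 0, 0.88], [0, 0, 0, 0.001, 0, 0, 0.88], [0, 0, 0, 0.001, 0, 0, 0.88], [0, 0, 0, 0.001, 0, 0, 0.88], [0, 0, 0, 0.001, 0, -0.00015, 0.88], [0, 0, 0, 0.001, 0, -0.00015, 0.88], [0, 0, 0, 0.001, 0, -0.00015, 0.88], [0, 0, 0, 0.001, 0, -0.00015, 0.88], [0, 0, 0, 0.001, 0, -0.00015, 0.88], [0, 0, 0, 0.001, 0, -0.00015, 0.88], [0, 0, 0, 0.001, 0, -0.00015, 0.88], [0, 0, 0, 0.001, 0, -0.00015, 0.88], [0, 0, 0, 0.001, 0, -0.00015, 0.88], [0, 0, 0, 0.001, 0, -0.00015, 0.88], [0, 0, 0, 0.001, 0, -0.00015, 0.88], [0, 0, 0, 0.001, 0, -0.00015, 0.88]],
])

```text
t: 4.95
tool_pos: [377.6, -274.1, 41.1]
orientation: [[0.998, 0.062, -0.0], [0.062, -0.998, 0.0], [-0.0, -0.0, -1.0]]
force: [-2.2, -0.1, 0.5]
gripper_width: 10.4
```

```bash
python3 -c "
from h import *
st()
im2=eyes.capture('top')
cv2.imwrite('pics/c2.png',cv2.resize(im2[200:350,390:470],(320,600),interpolation=cv2.INTER_CUBIC))"
```

```text
t 4.95 P [ 377.6 -274.1   41.1] cradle -78.9 -0.6 yaw-cr 0.0 zax [-0.  0. -1.] F [-2.21 -0.08  0.5 ] w 10.4 q [-0.88  0.45  1.88 -0.    0.82  0.63]
```

View pics/c2.png

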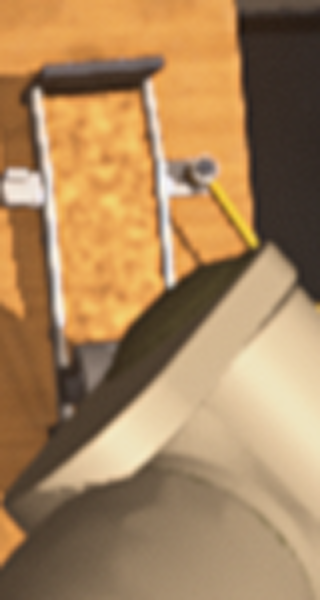

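Contact made: the force is 2.2 N and the roll has moved about 12 mm uphill. I'll carry on steadily.

Emit:
apply_moves([
  [[0, 0, 0, 0.0015, 0, -0.00023, 0.88], [0, 0, 0, 0.002, 0, -0.00031, 0.88], [0, 0, 0, 0.002, 0, -0.00031, 0.88], [0, 0, 0, 0.002, 0, -0.00031, 0.88], [0, 0, 0, 0.002, 0, -0.00031, 0.88], [0, 0, 0, 0.002, 0, -0.00031, 0.88], [0, 0, 0, 0.002, 0, -0.00031, 0.88], [0, 0, 0, 0.002, 0, -0.00031, 0.88], [0, 0, 0, 0.002, 0, -0.00031, 0.88], [0, 0, 0, 0.002, 0, -0.00031, 0.88], [0, 0, 0, 0.002, 0, -0.00031, 0.88], [0, 0, 0, 0.002, 0, -0.00031, 0.88], [0, 0, 0, 0.002, 0, -0.00031, 0.88], [0, 0, 0, 0.002, 0, -0.00031, 0.88], [0, 0, 0, 0.002, 0, -0.00031, 0.88], [0, 0, 0, 0.002, 0, -0.00031, 0.88], [0, 0, 0, 0.002, 0, -0.00031, 0.88], [0, 0, 0, 0.002, 0, -0.00031, 0.88], [0, 0, 0, 0.002, 0, -0.00031, 0.88], [0, 0, 0, 0.002, 0, -0.00031, 0.88]],
])

```text
t: 6.67
tool_pos: [417.1, -271.6, 47.2]
orientation: [[0.998, 0.062, -0.0], [0.062, -0.998, 0.0], [-0.0, -0.0, -1.0]]
force: [-2.1, -0.8, 0.9]
gripper_width: 10.4
```

Emit:
apply_moves([
  [[0, 0, 0, 0.002, 0, -0.00031, 0.88], [0, 0, 0, 0.002, 0, -0.00031, 0.88], [0, 0, 0, 0.002, 0, -0.00031, 0.88], [0, 0, 0, 0.002, 0, -0.00031, 0.88], [0, 0, 0, 0.002, 0, -0.00031, 0.88], [0, 0, 0, 0.002, 0, -0.00031, 0.88], [0, 0, 0, 0.002, 0, -0.00031, 0.88], [0, 0, 0, 0.002, 0, -0.00031, 0.88], [0, 0, 0, 0.002, 0, -0.00031, 0.88], [0, 0, 0, 0.002, 0, -0.00031, 0.88], [0, 0, 0, 0.002, 0, -0.00031, 0.88], [0, 0, 0, 0.002, 0, -0.00031, 0.88], [0, 0, 0, 0.002, 0, -0.00031, 0.88], [0, 0, 0, 0.002, 0, -0.00031, 0.88], [0, 0, 0, 0.002, 0, -0.00031, 0.88], [0, 0, 0, 0.002, 0, -0.00031, 0.88], [0, 0, 0, 0.002, 0, -0.00031, 0.88], [0, 0, 0, 0.002, 0, -0.00031, 0.88], [0, 0, 0, 0.002, 0, -0.00031, 0.88], [0, 0, 0, 0.002, 0, -0.00031, 0.88]],
])

```text
t: 8.33
tool_pos: [457.1, -269.2, 53.4]
orientation: [[0.998, 0.062, -0.0], [0.062, -0.998, -0.0], [-0.0, 0.0, -1.0]]
force: [-1.9, 0.2, 1.7]
gripper_width: 10.3
```

```bash
python3 -c "
from h import *
st()
im=eyes.capture('side'); im2=eyes.capture('top')
o=np.zeros((600,800,3),np.uint8); o[:360,:480]=im[180:300,320:480].repeat(3,0).repeat(3,1)
o[:,480:]=cv2.resize(im2[200:350,390:470],(320,600),interpolation=cv2.INTER_CUBIC); cv2.imwrite('pics/c3.png',o)"
```

```text
t 8.33 P [ 457.1 -269.2   53.4] cradle 0.7 -0.6 yaw-cr 0.0 zax [-0. -0. -1.] F [-1.88  0.24  1.73] w 10.3 q [-0.75  0.53  1.68 -0.    0.93  0.76]
```

View pics/c3.png

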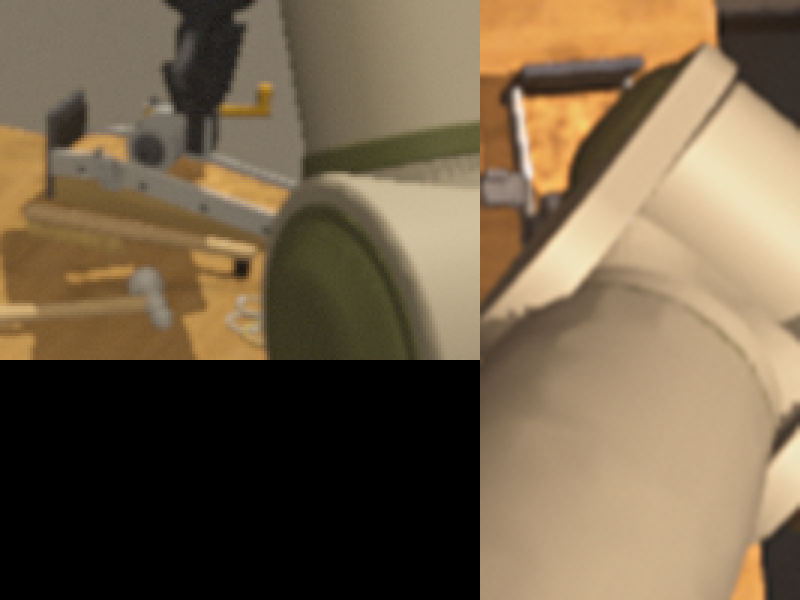

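The side view shows the roll held evenly against the fingertips, with its journal at about (370,230) and the keeper untouched. I'll slow down toward the crest.

Emit:
apply_moves([
  [[0, 0, 0, 0.0015, 0, -0.00023, 0.88], [0, 0, 0, 0.002, 0, -0.00031, 0.88], [0, 0, 0, 0.002, 0, -0.00031, 0.88], [0, 0, 0, 0.002, 0, -0.00031, 0.88], [0, 0, 0, 0.002, 0, -0.00031, 0.88], [0, 0, 0, 0.002, 0, -0.00031, 0.88], [0, 0, 0, 0.002, 0, -0.00031, 0.88], [0, 0, 0, 0.002, 0, -0.00031, 0.88], [0, 0, 0, 0.002, 0, -0.00031, 0.88], [0, 0, 0, 0.002, 0, -0.00031, 0.88], [0, 0, 0, 0.002, 0, -0.00031, 0.88], [0, 0, 0, 0.002, 0, -0.00031, 0.88], [0, 0, 0, 0.0015, 0, -0.0002, 0.88], [0, 0, 0, 0.0015, 0, -0.0002, 0.88], [0, 0, 0, 0.0012, 0, -0.0002, 0.88], [0, 0, 0, 0.001, 0, -0.00015, 0.88], [0, 0, 0, 0.001, 0, -0.00015, 0.88], [0, 0, 0, 0.001, 0, -0.00015, 0.88], [0, 0, 0, 0.001, 0, -0.0001, 0.88], [0, 0, 0, 0.001, 0, -0.0001, 0.88]],
])

```text
t: 10.1
tool_pos: [489.6, -267.1, 58.3]
orientation: [[0.998, 0.062, -0.0], [0.062, -0.998, 0.0], [-0.0, -0.0, -1.0]]
force: [-1.5, 0.2, 0.6]
gripper_width: 10.3
```

Emit:
apply_moves([
  [[0, 0, 0, 0.001, 0, -0.0001, 0.88], [0, 0, 0, 0.001, 0, 0, 0.88], [0, 0, 0, 0.001, 0, 0, 0.88], [0, 0, 0, 0.001, 0, 0, 0.88], [0, 0, 0, 0.001, 0, 0, 0.88], [0, 0, 0, 0.001, 0, 0, 0.88], [0, 0, 0, 0.001, 0, 0, 0.88], [0, 0, 0, 0.001, 0, 0, 0.88], [0, 0, 0, 0.001, 0, 0, 0.88], [0, 0, 0, 0.001, 0, 0, 0.88]],
])

```text
t: 10.93
tool_pos: [499.6, -266.5, 58.4]
orientation: [[0.998, 0.062, 0.0], [0.062, -0.998, -0.0], [0.0, 0.0, -1.0]]
force: [0.2, 0.2, 0.6]
gripper_width: 10.1
```

```bash
python3 -c "
from h import *
st()
im=eyes.capture('side')
o=im[180:280,320:440].repeat(4,0).repeat(4,1)
cv2.imwrite('pics/c4.png',o)"
```

```text
t 10.93 P [ 499.6 -266.5   58.4] cradle 43.4 -0.6 yaw-cr 0.0 zax [ 0. -0. -1.] F [0.16 0.2  0.57] w 10.1 q [-0.7   0.59  1.57  0.    0.99  0.81]
```

View pics/c4.png

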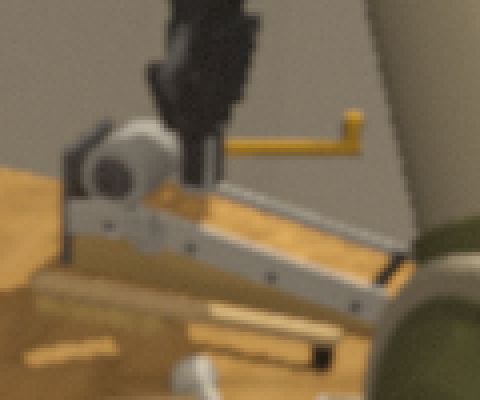

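```bash
python3 -c "
from h import *
for x,z in((85,65.5),(88,65),(91,65),(95,65)):
  c,n=np.cos(S[2]),np.sin(S[2]); print(x,proj('side',(S[0]+c*x-n*35,S[1]+n*x+c*35,z)))"
```

```text
85 [349.21582339 225.96203092]
88 [348.08587657 225.94868195]
91 [346.96112955 225.74537758]
95 [345.46568878 225.47506822]
```

Emit:
apply_moves([
  [[0, 0, 0, 0.001, 0, 0, 0.88], [0, 0, 0, 0.001, 0, 0, 0.88], [0, 0, 0, 0.001, 0, 0, 0.88], [0, 0, 0, 0.001, 0, 0, 0.88], [0, 0, 0, 0.001, 0, 0, 0.88], [0, 0, 0, 0.001, 0, 0, 0.88], [0, 0, 0, 0.001, 0, 0, 0.88], [0, 0, 0, 0.001, 0, 0, 0.88], [0, 0, 0, 0.001, 0, 0, 0.88], [0, 0, 0, 0.001, 0, 0, 0.88], [0, 0, 0, 0.001, 0, 0, 0.88], [0, 0, 0, 0.001, 0, 0, 0.88]],
])

```text
t: 11.98
tool_pos: [511.6, -265.7, 58.4]
orientation: [[0.998, 0.062, 0.0], [0.062, -0.998, -0.0], [0.0, 0.0, -1.0]]
force: [-0.3, -0.3, 0.1]
gripper_width: 10.4
```

Emit:
apply_moves([
  [[0, 0, 0, 0.0005, 0, 0, 0.88], [0, 0, 0, 0.0005, 0, 0, 0.88], [0, 0, 0, 0.0005, 0, 0, 0.88], [0, 0, 0, 0.0005, 0, 0, 0.88]],
])

```text
t: 12.32
tool_pos: [513.5, -265.6, 58.4]
orientation: [[0.998, 0.062, -0.0], [0.062, -0.998, -0.0], [-0.0, 0.0, -1.0]]
force: [-2.4, -0.1, 0.3]
gripper_width: 10.0
```

Emit:
apply_moves([
  [[0, 0, 0, 0.0005, 0, 0, 0.88], [0, 0, 0, 0.0005, 0, 0, 0.88]],
])

```text
t: 12.48
tool_pos: [513.6, -265.6, 58.3]
orientation: [[0.998, 0.062, -0.002], [0.062, -0.998, 0.0], [-0.002, -0.001, -1.0]]
force: [-8.2, -2.1, 3.1]
gripper_width: 10.1
```

The force rose to 8 N with no further motion, so the roll is seated against the stop. Now I'll back off, lift, and move to the keeper's outer side.

Emit:
apply_moves([
  [[0, 0, 0, -0.001, 0, 0, 0.88], [0, 0, 0, -0.001, 0, 0, 0.88], [0, 0, 0, -0.003, 0, 0, 0.88], [0, 0, 0, -0.005, 0, 0, 0.88], [0, 0, 0, -0.005, 0, 0, 0.88], [0, 0, 0, -0.005, 0, 0, 0.88], [0, 0, 0, -0.005, 0, 0, 0.88], [0, 0, 0, -0.005, 0, 0, 1], [0, 0, 0, 0, 0, -0.012, 1], [0, 0, 0, 0, 0, -0.012, 1], [0, 0, 0, 0, 0, -0.012, 1], [0, 0, 0, 0, 0, -0.012, 1], [0, 0, 0, 0, 0, -0.012, 1], [0, 0, 0, 0, 0, -0.012, 1], [0, 0, 0, 0, 0, 0, 1]],
])

```text
t: 13.73
tool_pos: [485.0, -268.1, 132.6]
orientation: [[0.998, 0.062, 0.003], [0.062, -0.998, -0.003], [0.003, 0.003, -1.0]]
force: [-0.5, 0.7, 0.8]
gripper_width: -0.0
```

Emit:
apply_moves([
  [[0, 0, 0, -0.0053, 0.0205, 0, 1], [0, 0, 0, -0.0053, 0.0205, 0, 1], [0, 0, 0, -0.0053, 0.0205, 0, 1], [0, 0, 0, -0.0053, 0.0205, 0, 1], [0, 0, 0, -0.0053, 0.0205, 0, 1], [0, 0, 0, -0.0053, 0.0205, 0, 1], [0, 0, -7, 0, 0, 0, 1], [0, 0, -7, 0, 0, 0, 1], [0, 0, -7, 0, 0, 0, 1], [0, 0, -7, 0, 0, 0, 1], [0, 0, -7, 0, 0, 0, 1], [0, 0, -7, 0, 0, 0, 1], [0, 0, -7, 0, 0, 0, 1], [0, 0, -7, 0, 0, 0, 1], [0, 0, -7, 0, 0, 0, 1], [0, 0, -7, 0, 0, 0, 1], [0, 0, -7, 0, 0, 0, 1], [0, 0, -7, 0, 0, 0, 1], [0, 0, -7, 0, 0, 0, 1], [0, 0, -7, 0, 0, 0, 1]],
])

```text
t: 15.4
tool_pos: [460.0, -392.0, 129.5]
orientation: [[-0.206, 0.978, -0.001], [0.978, 0.206, 0.001], [0.001, -0.0, -1.0]]
force: [0.1, 0.2, -0.3]
gripper_width: -0.1
```

Emit:
apply_moves([
  [[0, 0, -7, 0, 0, 0, 1], [0, 0, -7, 0, 0, 0, 1], [0, 0, -7, 0, 0, 0, 1], [0, 0, 0, 0, 0, 0, 1], [0, 0, 0, 0, 0, 0, 1]],
])

```text
t: 15.82
tool_pos: [460.2, -392.0, 129.8]
orientation: [[-0.535, 0.845, -0.0], [0.845, 0.535, 0.001], [0.001, -0.0, -1.0]]
force: [-0.2, -0.8, 0.6]
gripper_width: 0.1
```

```bash
python3 -c "
from h import *
st()
im=eyes.capture('side'); im2=eyes.capture('top')
o=np.zeros((600,800,3),np.uint8); o[:420,:480]=im[160:300,320:480].repeat(3,0).repeat(3,1)
o[:,480:]=cv2.resize(im2[200:350,390:470],(320,600),interpolation=cv2.INTER_CUBIC); cv2.imwrite('pics/c5.png',o)"
```

```text
t 15.82 P [ 460.2 -392.   129.8] cradle -3.8 -123.4 yaw-cr 118.8 zax [-0.     0.001 -1.   ] F [-0.18 -0.75  0.56] w 0.1 q [-0.9   0.58  1.38  0.    1.19 -1.46]
```

View pics/c5.png

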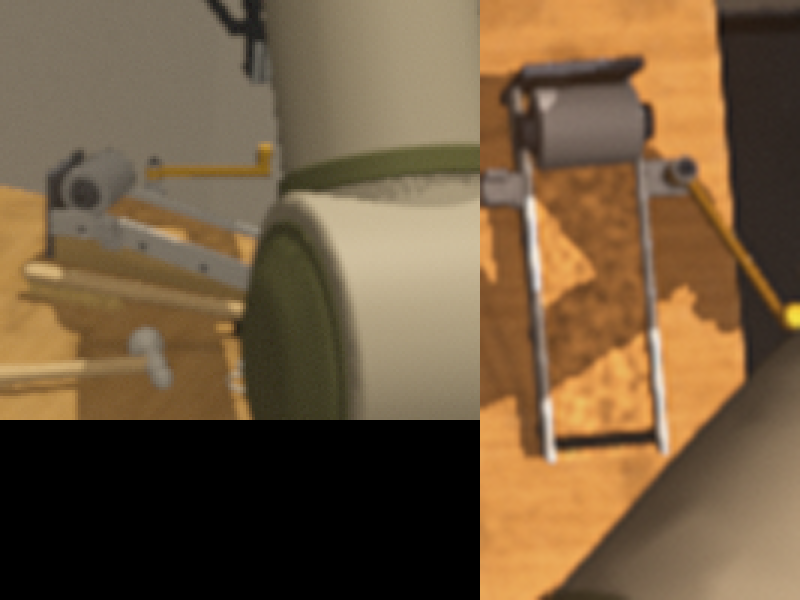

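The roll is seated at the stop, the gutter is empty behind it, and the keeper hasn't moved. Next I'll descend and close to just short of the knob.

Emit:
apply_moves([
  [[0, 0, -1.6, 0, 0, 0.0114, 1], [0, 0, 0, 0, 0, 0.0114, 1], [0, 0, 0, 0, 0, 0.0114, 1], [0, 0, 0, 0, 0, 0.0114, 1], [0, 0, 0, 0, 0, 0.0114, 1], [0, 0, 0, 0.002, 0, 0, 1], [0, 0, 0, 0.002, 0, 0, 1], [0, 0, 0, 0.002, 0, 0, 1], [0, 0, 0, 0.002, 0, 0, 1], [0, 0, 0, 0.002, 0, 0, 1], [0, 0, 0, 0.002, 0, 0, 1], [0, 0, 0, 0.001, 0, 0, 1], [0, 0, 0, 0, 0, 0, 1]],
])

```text
t: 17.0
tool_pos: [453.1, -381.2, 73.6]
orientation: [[-0.562, 0.827, 0.0], [0.827, 0.562, -0.0], [-0.0, -0.0, -1.0]]
force: [-1.0, 1.2, 0.2]
gripper_width: -0.0
```

```bash
cat >> h.py <<'E'
def kp():
    o=observe(); R=o['orientation']; H=np.array([521,-314.7]); d=R[:2,:2].T@(H-o['tool_pos'][:2])
    print('hinge in tool xy',d.round(1),'q-yaw',np.degrees(np.arctan2(R[1,0],R[0,0])-S[2]).round(1))
E
python3 -c "
from h import *
st();kp()"
```

```text
t 17.0 P [ 453.1 -381.2   73.6] cradle -10.2 -112.2 yaw-cr 120.6 zax [ 0. -0. -1.] F [-1.02  1.23  0.17] w -0.0 q [-0.9   0.62  1.47 -0.    1.05 -1.49]
hinge in tool xy [16.9 93.5] q-yaw 120.6
```

Emit:
apply_moves([
  [[0, 0, 1, 0.00165, -0.0003, 0, 1], [0, 0, 2, 0.0033, -0.00055, 0, 1], [0, 0, 2, 0.0033, -0.00055, 0, 1], [0, 0, 2, 0.0033, -0.00055, 0, 1], [0, 0, 2, 0.0033, -0.00055, 0, 1], [0, 0, 2, 0.0033, -0.00055, 0, 1], [0, 0, 2, 0.0033, -0.00055, 0, 1], [0, 0, 2, 0.0033, -0.00055, 0, 1], [0, 0, 2, 0.0033, -0.00055, 0, 1], [0, 0, 2, 0.0033, -0.00055, 0, 1], [0, 0, 2, 0.0033, -0.00055, 0, 1], [0, 0, 2, 0.0033, -0.00055, 0, 1]],
])

```text
t: 18.0
tool_pos: [432.3, -349.5, 73.5]
orientation: [[-0.191, 0.982, 0.0], [0.982, 0.191, -0.001], [-0.001, 0.0, -1.0]]
force: [-0.4, -0.3, -0.3]
gripper_width: -0.1
```

```bash
python3 -c "
from h import *
st();kp()
im=eyes.capture('side'); im2=eyes.capture('top')
o=np.zeros((600,800,3),np.uint8); o[:420,:480]=im[160:300,320:480].repeat(3,0).repeat(3,1)
o[:,480:]=cv2.resize(im2[200:350,390:470],(320,600),interpolation=cv2.INTER_CUBIC); cv2.imwrite('pics/c6.png',o)"
```

```text
t 18.0 P [ 432.3 -349.5   73.5] cradle -29.0 -79.2 yaw-cr 97.4 zax [ 0.    -0.001 -1.   ] F [-0.38 -0.31 -0.31] w -0.1 q [-0.89  0.55  1.59  0.    1.   -1.08]
hinge in tool xy [17.2 93.7] q-yaw 97.4
```

View pics/c6.png

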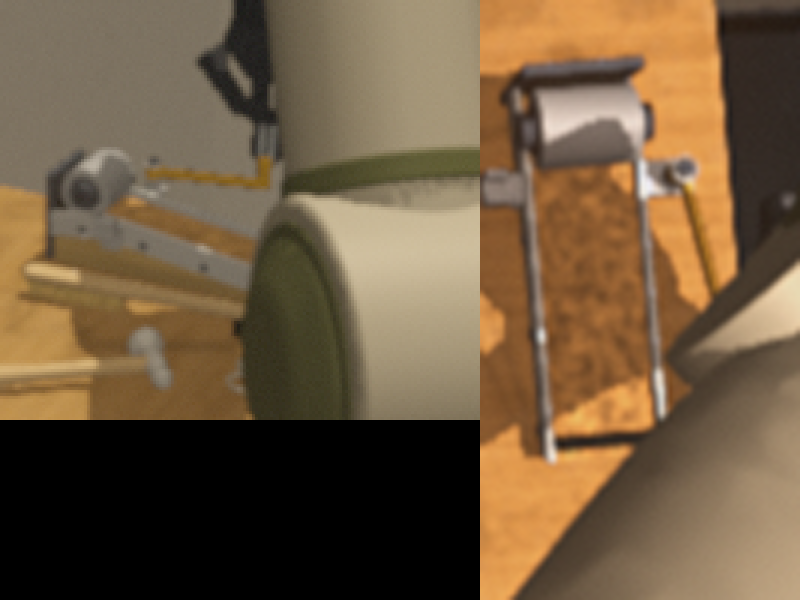

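The bar is swinging with the finger (about 1.7 rad) and the hinge offset stays constant. I'll continue the arc.

Emit:
apply_moves([
  [[0, 0, 2, 0.0033, -0.00055, 0, 1], [0, 0, 2, 0.0033, -0.00055, 0, 1], [0, 0, 2, 0.0033, -0.00055, 0, 1], [0, 0, 2, 0.0033, -0.00055, 0, 1], [0, 0, 2, 0.0033, -0.00055, 0, 1], [0, 0, 2, 0.0033, -0.00055, 0, 1], [0, 0, 2, 0.0033, -0.00055, 0, 1], [0, 0, 2, 0.0033, -0.00055, 0, 1], [0, 0, 2, 0.0033, -0.00055, 0, 1], [0, 0, 2, 0.0033, -0.00055, 0, 1], [0, 0, 2, 0.0033, -0.00055, 0, 1], [0, 0, 2, 0.0033, -0.00055, 0, 1], [0, 0, 2, 0.0033, -0.00055, 0, 1], [0, 0, 2, 0.0033, -0.00055, 0, 1], [0, 0, 2, 0.0033, -0.00055, 0, 1], [0, 0, 2, 0.0033, -0.00055, 0, 1], [0, 0, 2, 0.0033, -0.00055, 0, 1], [0, 0, 2, 0.0033, -0.00055, 0, 1], [0, 0, 2, 0.0033, -0.00055, 0, 1], [0, 0, 2, 0.0033, -0.00055, 0, 1]],
])

```text
t: 19.77
tool_pos: [430.6, -284.1, 73.5]
orientation: [[0.483, 0.876, 0.0], [0.876, -0.483, -0.001], [-0.0, 0.001, -1.0]]
force: [0.5, -2.3, 0.7]
gripper_width: 0.3
```

```bash
python3 -c "
from h import *
st();kp()"
```

```text
t 19.77 P [ 430.6 -284.1   73.5] cradle -26.7 -13.9 yaw-cr 57.5 zax [ 0.    -0.001 -1.   ] F [ 0.47 -2.26  0.66] w 0.3 q [-0.81  0.48  1.71 -0.    0.95 -0.31]
hinge in tool xy [16.9 94. ] q-yaw 57.5
```

Emit:
apply_moves([
  [[0, 0, 2, 0.0033, -0.00055, 0, 1], [0, 0, 2, 0.0033, -0.00055, 0, 1], [0, 0, 2, 0.0033, -0.00055, 0, 1], [0, 0, 2, 0.0033, -0.00055, 0, 1], [0, 0, 2, 0.0033, -0.00055, 0, 1], [0, 0, 2, 0.0033, -0.00055, 0, 1], [0, 0, 2, 0.0033, -0.00055, 0, 1], [0, 0, 2, 0.0033, -0.00055, 0, 1], [0, 0, 2, 0.0033, -0.00055, 0, 1], [0, 0, 2, 0.0033, -0.00055, 0, 1], [0, 0, 2, 0.0033, -0.00055, 0, 1], [0, 0, 2, 0.0033, -0.00055, 0, 1], [0, 0, 2, 0.0033, -0.00055, 0, 1], [0, 0, 2, 0.0033, -0.00055, 0, 1], [0, 0, 2, 0.0033, -0.00055, 0, 1], [0, 0, 2, 0.0033, -0.00055, 0, 1], [0, 0, 2, 0.0033, -0.00055, 0, 1], [0, 0, 2, 0.0033, -0.00055, 0, 1], [0, 0, 2, 0.0033, -0.00055, 0, 1], [0, 0, 2, 0.0033, -0.00055, 0, 1]],
])

```text
t: 21.43
tool_pos: [471.3, -232.7, 73.5]
orientation: [[0.933, 0.36, 0.0], [0.36, -0.933, -0.0], [-0.0, 0.0, -1.0]]
force: [-0.7, -0.9, 0.0]
gripper_width: 0.2
```

Emit:
apply_moves([
  [[0, 0, 1.5, 0.0025, -0.0004, 0, 1], [0, 0, 1.5, 0.0025, -0.0004, 0, 1], [0, 0, 1, 0.00165, -0.0003, 0, 1], [0, 0, 1, 0.00165, -0.0003, 0, 1], [0, 0, 1, 0.00165, -0.0003, 0, 1], [0, 0, 1, 0.00165, -0.0003, 0, 1], [0, 0, 1, 0.00165, -0.0003, 0, 1], [0, 0, 1, 0.00165, -0.0003, 0, 1], [0, 0, 1, 0.00165, -0.0003, 0, 1], [0, 0, 1, 0.00165, -0.0003, 0, 1], [0, 0, 1, 0.00165, -0.0003, 0, 1], [0, 0, 1, 0.00165, -0.0003, 0, 1]],
])

```text
t: 22.43
tool_pos: [490.9, -223.1, 73.4]
orientation: [[0.99, 0.14, -0.0], [0.14, -0.99, 0.0], [-0.0, -0.0, -1.0]]
force: [-1.1, -0.1, 0.4]
gripper_width: -0.3
```

```bash
python3 -c "
from h import *
st();kp()"
```

```text
t 22.43 P [ 490.9 -223.1   73.4] cradle 37.4 43.3 yaw-cr 4.5 zax [-0.  0. -1.] F [-1.14 -0.08  0.39] w -0.3 q [-0.64  0.52  1.64  0.    0.98  0.79]
hinge in tool xy [16.9 94.9] q-yaw 4.5
```

Emit:
apply_moves([
  [[0, 0, 1, 0.0015, 0, 0, 1], [0, 0, 1, 0.0015, 0, 0, 1], [0, 0, 1, 0.001, 0, 0, 1], [0, 0, 0.5, 0.001, 0, 0, 1], [0, 0, 0.5, 0.001, 0, 0, 1]],
])

```text
t: 22.85
tool_pos: [496.8, -222.4, 73.3]
orientation: [[0.997, 0.072, -0.0], [0.072, -0.997, 0.0], [-0.0, -0.0, -1.0]]
force: [-0.1, 0.1, -0.0]
gripper_width: 0.4
```

Emit:
apply_moves([
  [[0, 0, 0.5, 0.0005, 0, 0, 1], [0, 0, 0, 0.0005, 0, 0, 1]],
])

```text
t: 23.02
tool_pos: [497.8, -222.4, 73.4]
orientation: [[0.998, 0.063, -0.0], [0.063, -0.998, 0.0], [-0.0, -0.0, -1.0]]
force: [-0.5, 0.4, 0.1]
gripper_width: 0.3
```

Emit:
apply_moves([
  [[0, 0, 0, 0.0005, 0, 0, 1], [0, 0, 0, 0.0005, 0, 0, 1], [0, 0, 0, 0.0005, 0, 0, 1]],
])

```text
t: 23.27
tool_pos: [499.3, -222.3, 73.4]
orientation: [[0.998, 0.064, -0.0], [0.064, -0.998, 0.0], [-0.0, -0.0, -1.0]]
force: [-0.7, 0.4, -0.2]
gripper_width: 0.1
```

Emit:
apply_moves([
  [[0, 0, 0, 0.0005, 0, 0, 1], [0, 0, 0, 0.0005, 0, 0, 1]],
])

```text
t: 23.43
tool_pos: [499.7, -222.2, 73.3]
orientation: [[0.998, 0.064, -0.002], [0.064, -0.998, 0.0], [-0.002, -0.0, -1.0]]
force: [-6.4, 0.1, 1.7]
gripper_width: 0.2
```

The force rises at a cradle x of 46, exactly where the shut position is expected. One more small press, then I'll back off.

Emit:
apply_moves([
  [[0, 0, 0, 0.0005, 0, 0, 1], [0, 0, 0, 0, 0, 0, 1]],
])

```text
t: 23.6
tool_pos: [499.7, -222.2, 73.3]
orientation: [[0.998, 0.064, -0.003], [0.064, -0.998, 0.0], [-0.003, -0.001, -1.0]]
force: [-8.5, -0.2, 3.9]
gripper_width: -0.1
```

Emit:
apply_moves([
  [[0, 0, 0, -0.002, 0, 0, 1], [0, 0, 0, -0.003, 0, 0, 1], [0, 0, 0, -0.005, 0, 0, 1], [0, 0, 0, -0.005, 0, 0, 1], [0, 0, 0, -0.005, 0, 0, 1], [0, 0, 0, 0, 0, -0.015, 1], [0, 0, 0, 0, 0, -0.02, 1], [0, 0, 0, 0, 0, -0.02, 1], [0, 0, 0, -0.03, 0.01, -0.02, 1], [0, 0, 0, -0.03, 0.02, -0.02, 1], [0, 0, 0, -0.03, 0.03, -0.01, 1], [0, 0, 0, -0.03, 0.03, 0, 1], [0, 0, 0, -0.02, 0.03, 0, 1], [0, 0, 0, -0.01, 0.03, 0, 1], [0, 0, 0, 0, 0.03, 0, 1], [0, 0, 0, 0, 0.03, 0, 1], [0, 0, 0, 0, 0.03, 0, 1], [0, 0, 0, 0, 0, 0, 1], [0, 0, 0, 0, 0, 0, 1]],
])

```text
t: 25.18
tool_pos: [347.6, -471.2, 177.3]
orientation: [[0.998, 0.063, -0.0], [0.063, -0.998, 0.001], [-0.0, -0.001, -1.0]]
force: [1.2, 0.8, -0.1]
gripper_width: -0.0
```

```bash
python3 -c "
from h import *
st()
im=eyes.capture('side'); im2=eyes.capture('top')
o=np.zeros((600,800,3),np.uint8); o[:420,:480]=im[160:300,320:480].repeat(3,0).repeat(3,1)
o[:,480:]=cv2.resize(im2[200:350,390:470],(320,600),interpolation=cv2.INTER_CUBIC); cv2.imwrite('pics/c7.png',o)
for r in (50,):
  for p in ((63,44,86),(63,-50,75)):
    c,n=np.cos(S[2]),np.sin(S[2]); u=proj('top',(S[0]+c*p[0]-n*p[1],S[1]+n*p[0]+c*p[1],p[2])); print(480+(u[0]-390)*4,(u[1]-200)*4)"
```

```text
t 25.18 P [ 347.6 -471.2  177.3] cradle -121.1 -195.5 yaw-cr 0.0 zax [-0.     0.001 -1.   ] F [ 1.21  0.82 -0.07] w -0.0 q [-1.14  0.49  1.38  0.    1.27  0.37]
511.9299165222619 175.4367125603992
683.3296871996145 162.85335870842357
```

View pics/c7.png

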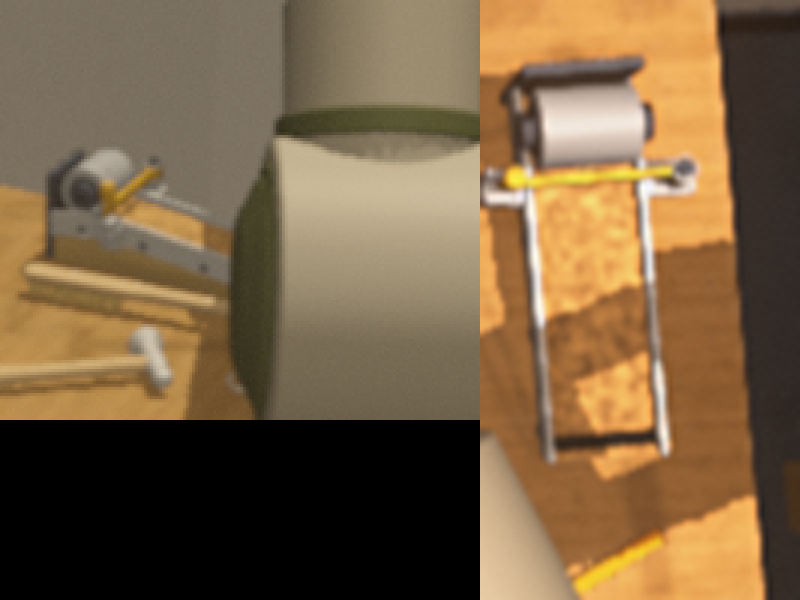

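The keeper lies shut across the gutter: the knob is at (512,178) against (512,175) expected, and the hinge shows the same small offset. The roll is seated behind it, so I'm handing in.

```bash
python3 -c "
from h import *
print(job.job_done()); st()"
```

```text
the job is handed in; nothing more can be done
None
the job is handed in; nothing more can be done
```

The roll is seated in the end pocket against the rubber stop, and the keeper bar is fully shut behind it. I handed the job in at about 25 s of the 51 s allowed.

- **Roll:** I pushed it up the gutter with the fingertips at 12–24 mm/s, with a force of about 2 N. I slowed to 12 mm/s before the crest. Once over it, the roll ran the last few millimetres to the stop on its own, ahead of the fingers. I then pressed it gently, and at 8 N it moved no further.
- **Keeper:** I swung it shut by its knob with the closed fingertips along an arc round its pivot. It met its hard stop where the shut position was expected, and at 8.5 N it moved no further.
- **Last checks:** The final pictures show the roll at the stop and the bar straight across the gutter. The knob and hinge are within about 1 pixel of their predicted shut positions. The brush and hammer look undisturbed. The spool, ring clamp, tweezers and jar were outside the final crops, so I did not check them, but the arm worked well away from them. The robot stood clear of everything at hand-in.
- **Disagreements:** The cradle pose fit from the top view had errors of 2–4 mm at some points. The contact positions later agreed with it to about 1 mm.

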